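Unclamp a leaf plaque and stack it

ROBOT

A 7-joint arm with a two-finger parallel gripper is mounted at the origin on the work surface. World frame = base frame: x ahead of the robot, y to its left, z up, the work surface at z = 0. Lengths are in mm, angles in rad, forces in N, time in s.
With the tool pointing down it reaches from about 425 to 875 mm from the base axis. Payload 9.9 kg.
Tool frame: the origin (TCP) lies midway between the tips of the shut fingers; the grasp point (between the pads) lies 19 mm behind it (robot.pinch_z is the distance from the TCP to the grasp point, in mm); z points along the fingers, x is the direction in which the jaws open and shut, and the axes are right-handed (so a half turn about z gives the same grasp; the last joint's range is limited). The gripper opens to 85 mm and grips with 20 to 120 N. Pads are 22 mm wide; open, the fingers measure 114 mm over their backs; the gripper's body (76 mm by 85 mm) begins 54 mm behind the grasp point. The pads swing forward as they close: fully open they stand 13 mm farther back than shut.
Start: joints at [-1.421, 0.576, 0.025, 1.437, -0.015, 1.129, -0.057], TCP at [156.373, 656.64, 231.289] pointing down, gripper open.
Joint ranges: [-2.76, 2.76], [-0.34, 2.15], [-1.52, 1.57], [0.19, 2.46], [-1.09, 4.23], [0.17, 1.99], [-2.82, 2.82]. Speed limits (rad/s): [2.22, 2.22, 3.01, 3.01, 3.14, 3.14, 3.14].

INTERFACE

Orientations are given as [roll, pitch, yaw] about the fixed x, y, z axes, in that order (R = Rz(yaw) Ry(pitch) Rx(roll)).
In Python, from cell import robot gives the robot as it stands.
- The arm moves only by the tool play_rows, never from a script. Its argument "moves" is a list of rows, each a list of 2 entries, a list of its own where there are three numbers: the shift along the tool's x, y, z in m, then the turn, a rotation vector about the tool's x, y, z in rad. In form: [[[tx, ty, tz], [rx, ry, rz]], ...]. A call has 1 to 12 rows; each row shifts and turns the commanded pose from where the row before left it, along the tool's axes as they then stand; what a row does not reach is not made up. A row lasts 1/10 s, in which the tool goes at most 50 mm and 8.59 degrees, less where a joint would pass 70% of its speed; a pose out of reach is approached as far as the arm can. A call with a gripper value outside its range is refused whole. "grip" is the opening, from -1 (shut) to 1 (fully open), so that 0 is half open, set as the call begins (left out, the last holds). The fingers move at their own pace and stop on an object; the grip force is fixed at half the most. Time passes only in rows, so rows that do not move let the fingers close. It gives the time, the measured TCP pose, the force and the opening at its end, in the units of the state.
- robot.observe(): the state, without advancing time (a new reading comes with each control period).
- robot.capture(name): name is "side" or "top" or "wrist"; returns the picture (400x640x3 uint8, red, green, blue); there is no depth.
- robot.camera_info(name): a dict with "K" (3x3 intrinsics, pixels), "k1" (the pictures are not rectified: a ray, as slopes to the right and down, at radius r is drawn at 1 + k1 r^2 times it, then the intrinsics apply), "R" (3x3) and "t" (3): a world point X has camera coordinates R X + t. Camera axes: x right, y down, z forward; pixel columns grow to the right and rows downward; lengths in mm; the calibration is good to about 2 mm. A picture is of the moment at which its call begins: read the wrist's pose just before it. camera_info takes no time and is no camera call; for the wrist camera it gives the pose at the moment of the call.
- robot.hand_in(): hands the job in, once; it reports no verdict.
Trained networks look in the newest picture that a camera, given by its name, has taken for a name from the list of things; names that differ only in an ending like _2 or _b are one class to them, and where a whole thing is asked for, a point or a joint stands for the part that bears it (a point fixed in the world has none). Each returns a list of dicts, best first, with "conf" (0 to 1); they miss things now and then, are a little off and sometimes report something else, mostly with a low value. They report only what shows in the picture. A call takes as long as a camera call. They do not tell look-alikes from the thing itself.
- robot.recognise(camera, label): "point" ([x, y, z] in mm, in world coordinates, good to about 4 mm: the middle of the surface that is visible of it).
- robot.masks_of(camera, label): "region" (400x640 bool, what is visible of it).
- robot.landmark_of(camera, label): "point" ([x, y, z] in mm, in world coordinates, good to about 4 mm: a listed point, or the origin of a listed thing).
The state is a dict: "time": time; "q": joint angles; "joint_velocities": joint speeds; "joint_torque": joint torques, N m; "eef_pos": TCP position; "orientation": TCP orientation; "ft_force": force on the tool from outside, world axes, zero at the start; "ft_torque": the same for the moment, N m; "grip_width": opening from 0.0 (shut) to 1.0 (fully open).
Only numpy, scipy, OpenCV 4.12 (cv2) and the standard library are available. Lean on these libraries where they do the work, as an engineer would, in place of code of your own. Each camera call takes 0.05 s, during which the arm holds its last target. There are 200 camera calls.

TASK

Release the leaf plaque from the pressing jig: swing both red-handled toggle clamps up and over until they stay fully open, leaving the plaque lying in the jig meanwhile. Then lift the plaque out and set it down gently on top of the pile of finished plaques on the blue tray, flat and square with the pile, leaf side up. Leave the clamps open, the pile where and as neat as it is, and the other things on the bench undisturbed.

Things in the scene. Friction and masses are not known exactly. Their poses are not given: they have to be found in the camera images.
- plaque_mid (a point): Centre (half-way up) of the leaf plaque held in the jig: a rigid white plate, flat green leaf on its top, 150 mm long (x) x 60 wide (y) x 16 thick (z up), about 0.16 kg. Grip it across its width at mid-length. In the jig its underside is 24 mm above the bench, on two grey bars 35 to 55 mm either side of its middle; between them the jig's base is 12 mm above the bench.
- nest (a point): Centre of the plaque's place in the aluminium jig, 32 mm above the bench. x: along the jig (250 mm long, 90 wide), y: across, z up. Clamp A stands at the +x end, clamp B at the -x end. 10 mm steel pins stand close beside the plaque 62 mm either side of its middle, and a stop at each end; they rise 6 to 8 mm above its underside, so it comes out straight up.
- clamp_a (a joint): Angle of toggle clamp A (rad): about 0 clamped on the plaque, 1.9 fully open against its stop (handle thrown up and over, away from the plaque). A spring drives it shut below about 1.05 and open above that (over-centre); starting it takes about 4 to 5 N upward on the handle.
- clamp_a_hinge (a point): Hinge of clamp A, 98 mm from the jig's middle towards its +x end, 66 mm above the bench; its axis lies along the jig's y, between dark steel cheeks reaching 74 mm above the bench. Clamped, the arm reaches from here towards the jig's middle (-x), its rubber pad on the plaque 43 mm from the hinge.
- clamp_a_grip (a point): Point to grip on clamp A's red handle, a bar 14 x 14 mm. Shut, it is level, 26 to 88 mm from the hinge, its centre line 84 mm above the bench (the plaque's top is at 40 mm); this point is 66 mm along and 18 mm above the hinge, and turns about the hinge with the arm. Pinch it from above across its width (along the jig's y); it turns between the fingers.
- clamp_b (a joint): Angle of toggle clamp B (rad): about 0 clamped on the plaque, 1.9 fully open against its stop (handle thrown up and over, away from the plaque). A spring drives it shut below about 1.05 and open above that (over-centre); starting it takes about 4 to 5 N upward on the handle.
- clamp_b_hinge (a point): Hinge of clamp B, 98 mm from the jig's middle towards its -x end, 66 mm above the bench; its axis lies along the jig's y, between dark steel cheeks reaching 74 mm above the bench. Clamped, the arm reaches from here towards the jig's middle (+x), its rubber pad on the plaque 43 mm from the hinge.
- clamp_b_grip (a point): Point to grip on clamp B's red handle, a bar 14 x 14 mm. Shut, it is level, 26 to 88 mm from the hinge, its centre line 84 mm above the bench (the plaque's top is at 40 mm); this point is 66 mm along and 18 mm above the hinge, and turns about the hinge with the arm. Pinch it from above across its width (along the jig's y); it turns between the fingers.
- pile_high_mid (a point): Centre (half-way up) of the upper plaque of the finished pile: a like plate, 150 (x) x 60 (y) x 16 mm (z up), its top 38 mm above the bench. The pile of two loose plaques lies squarely on a blue tray (200 x 110 x 6 mm) with an upright end board, 60 mm wide, rising to 56 mm above the bench, 14 mm clear of the pile's +x end.
- pile_low_mid (a point): Centre (half-way up) of the lower plaque of the pile, directly under the upper one (brown leaf), 14 mm above the bench.
- stain_bottle: Bystander, loose: amber stain bottle, 56 mm across, 120 mm tall. Origin at the centre of its underside.
- petri_stack: Bystander, loose: stack of three closed petri dishes, 90 mm across, 45 mm tall. Origin at the centre of its underside.
- beaker: Bystander, loose: glass beaker, 80 mm across, 100 mm tall. Origin at the centre of its underside.
- wash_bottle: Bystander, loose: white wash bottle with blue cap, 68 mm across, 170 mm tall. Origin at the centre of its underside.
- slide_box: Bystander, loose: closed wooden slide box, 92 x 182 x 35 mm. Origin at the centre of its underside.
- specimen_jar: Bystander, loose: green glass specimen jar with black lid, 76 mm across, 110 mm tall. Origin at the centre of its underside.
- magnifier: Bystander, loose: hand magnifier lying flat, 90 mm lens, 170 mm long, 14 mm thick. Origin at the centre of its underside. (half-way along its length)
Mind the look-alikes: they are no part of the job. What is shaped like the part that bears plaque_mid but pink or purple is not meant. What is shaped like the part that bears pile_high_mid but pink is not meant.

How it is judged:
By the outcome, as a careful person would: the job done as asked, in the order asked, and still so for the second after the job is handed in, with the robot touching nothing.
It also fails if it takes over 72 s, if anything falls off the work surface, if the arm or the gripper's body presses on something with over 40 N, if the wrist force passes 120 N, or if a joint passes its speed limit or range.

## Working session

There is one attempt and no reset: what is moved stays moved. The work goes in short steps, Python scripts to look and compute and a tool call to move; the robot and the scene stay as the last step left them, time stands still between calls to the robot, and variables do not carry over. Pictures are saved under pics/ and viewed, about 8 in all and at most 12, crops included, and the job is handed in when it is done.

Besides the shell and the picture viewer there is one more tool, called after ">>>" as name(argument=value, ...) on one line, values as JSON. play_rows: Moves the arm, as the interface text tells. Its arguments: {"type":"object","properties":{"moves":{"type":"array"},"grip":{"type":"number"}},"required":["moves"]}

```bash
ls; mkdir -p pics
python3 - <<'E'
from cell import robot
import cv2,numpy as np
s=robot.observe(); print({k:np.round(s[k],3) for k in('time','eef_pos','orientation','ft_force','grip_width')})
a=robot.capture('top');b=robot.capture('side')
cv2.imwrite('pics/top.png',a[...,::-1]);cv2.imwrite('pics/side.png',b[...,::-1])
for c in('top','side'):
  for l in('plaque_mid','nest','clamp_a_hinge','clamp_b_hinge','clamp_a_grip','clamp_b_grip','pile_high_mid','pile_low_mid'):
    print(c,l,[(np.round(d['point']),round(d['conf'],2)) for d in robot.landmark_of(c,l)][:4])
E
```

```text
pics
{'time': np.float64(0.0), 'eef_pos': array([156.258, 656.182, 230.417]), 'orientation': array([3.142e+00, 2.000e-03, 1.337e+00]), 'ft_force': array([-0.021, -0.055,  0.038]), 'grip_width': np.float64(1.002)}
top plaque_mid [(array([ 376., -238.,   10.]), 0.87), (array([ 746., -398.,   15.]), 0.81), (array([ 564., -206.,   31.]), 0.56)]
top nest [(array([ 562., -204.,   36.]), 0.9), (array([ 752., -182.,    1.]), 0.25), (array([ 420., -540.,    2.]), 0.18)]
top clamp_a_hinge [(array([739., 159.,  -1.]), 0.56), (array([ 544., -104.,   67.]), 0.46), (array([ 752., -184.,    3.]), 0.33)]
top clamp_b_hinge [(array([ 586., -301.,   67.]), 0.63), (array([777.,  30.,  -0.]), 0.62), (array([ 564., -208.,   33.]), 0.3)]
top clamp_a_grip [(array([ 557., -172.,   88.]), 0.59)]
top clamp_b_grip [(array([ 570., -238.,   86.]), 0.6)]
top pile_high_mid [(array([559., 211.,  32.]), 0.97), (array([379., 174.,   6.]), 0.92), (array([269., 379.,   7.]), 0.62)]
top pile_low_mid []
side plaque_mid [(array([ 749., -396.,    4.]), 0.76), (array([558., 212.,  28.]), 0.65), (array([ 564., -207.,   32.]), 0.61)]
side nest [(array([ 563., -206.,   32.]), 0.77), (array([738., 157.,  -2.]), 0.62)]
side clamp_a_hinge [(array([ 546., -113.,   70.]), 0.66)]
side clamp_b_hinge [(array([ 584., -298.,   67.]), 0.7)]
side clamp_a_grip [(array([ 558., -176.,   82.]), 0.54)]
side clamp_b_grip [(array([ 570., -235.,   85.]), 0.77), (array([ 547., -112.,   66.]), 0.59)]
side pile_high_mid [(array([382., 172.,   8.]), 0.79), (array([558., 207.,  31.]), 0.66), (array([271., 377.,   9.]), 0.4)]
side pile_low_mid [(array([565., 215.,  11.]), 0.68)]
```

View pics/top.png

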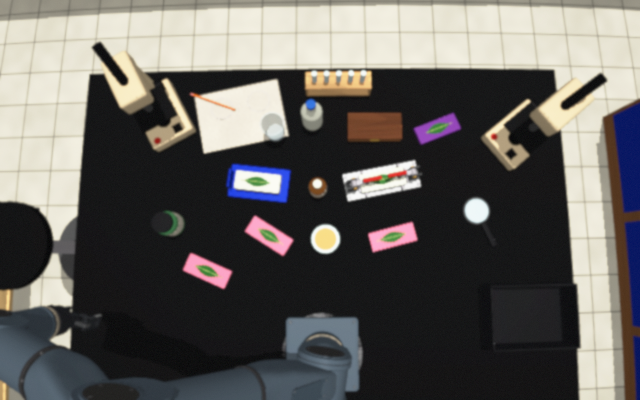

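View pics/side.png

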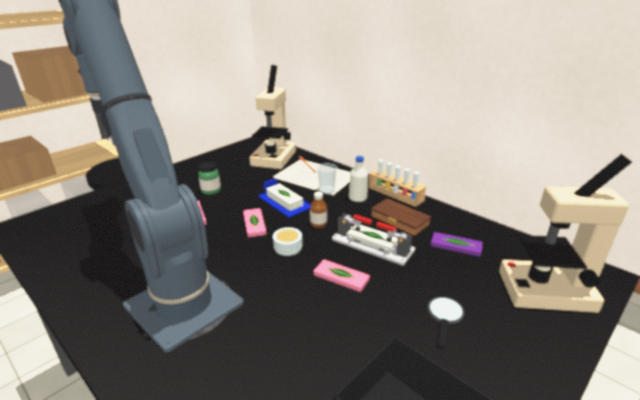

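Top view: jig at about (381,180), with clamp A on its left end. The pile on its tray is at about (259,182), end board on the left (+y). The pink and purple look-alikes are separate. The stain bottle, at about (318,187), stands between jig and pile.

```bash
cat > h.py <<'E'
from cell import robot
import numpy as np, cv2
from scipy.spatial.transform import Rotation as Ro
np.set_printoptions(suppress=True,precision=4)
def pose():
    s=robot.observe(); return np.array(s['eef_pos'],float),Ro.from_euler('xyz',s['orientation'])
def to(p,yaw,R0=None,p0=None):
    "total shift (m) and turn in tool axes to TCP p(mm), pointing down, jaw axis at yaw"
    P,R=pose(); P=P if p0 is None else p0; R=R if R0 is None else R0
    T=Ro.from_euler('xyz',[np.pi,0,yaw])
    print('dist',np.linalg.norm(np.array(p)-P),'shift now',R.inv().apply(np.array(p)-P)/1000,'shift in target frame',T.inv().apply(np.array(p)-P)/1000,'turn',(R.inv()*T).as_rotvec())
def proj(cam,X,info=None):
    i=info or robot.camera_info(cam); c=np.asarray(X)@np.array(i['R']).T+i['t']; s=c[...,:2]/c[...,2:]
    s=s*(1+i['k1']*(s**2).sum(-1,keepdims=True)); K=np.array(i['K']); return s@K[:2,:2].T+K[:2,2]
def unproj(cam,uv,z,info=None):
    i=info or robot.camera_info(cam); K=np.array(i['K'])
    s=cv2.undistortPoints(np.array(uv,float).reshape(-1,1,2),K,np.array([i['k1'],0,0,0,0])).reshape(-1,2)
    R=np.array(i['R']); C=-R.T@i['t']; d=np.c_[s,np.ones(len(s))]@R
    return C+d*((z-C[2])/d[:,2])[:,None]
E
python3 - <<'E'
from h import *
i=robot.camera_info('wrist'); R=np.array(i['R']);C=-R.T@i['t']
P,r=pose(); print('cam in tool',r.inv().apply(C-P),'axis',r.inv().apply(R[2]),np.array(i['K']))
to([520,209,330],0.05)
E
```

```text
cam in tool [  -0.4951  -71.5177 -143.0331] axis [0.0005 0.2777 0.9607] [[311.9066   0.     321.216 ]
 [  0.     311.9066 200.3792]
 [  0.       0.       1.    ]]
dist 585.0977888892068 shift now [-0.3512  0.4574 -0.0987] shift in target frame [ 0.3408  0.4653 -0.0987] turn [-0.      0.      1.2869]
```

>>> play_rows(moves=[[[0,0.05,-0.005],[0,0,0.08]],[[0,0.05,-0.005],[0,0,0.08]],[[0,0.05,-0.005],[0,0,0.08]],[[0,0.05,-0.005],[0,0,0.08]],[[0,0.05,-0.005],[0,0,0.08]],[[-0.01,0.048,-0.005],[0,0,0.08]],[[-0.01,0.048,-0.005],[0,0,0.08]],[[-0.01,0.048,-0.005],[0,0,0.08]],[[-0.01,0.048,-0.005],[0,0,0.08]],[[-0.01,0.048,-0.005],[0,0,0.08]],[[-0.01,0.048,0],[0,0,0.08]],[[-0.01,0.048,0],[0,0,0.08]]])

```text
time: 2.1
eef_pos: [545.4, 261.2, 281.4]
orientation: [-3.142, -0.001, 0.374]
ft_force: [0.5, -0.3, -1.2]
grip_width: 1.004
```

Run:
```python
from h import *
print(pose()[0]); to([558,209,270],0.05)
```

```text
[545.4109 261.1733 281.4333]
dist 54.87492623045345 shift now [-0.0073  0.0532  0.0114] shift in target frame [0.01   0.0527 0.0114] turn [-0.0002 -0.0009  0.3235]
```

>>> play_rows(moves=[[[-0.002,0.018,0.004],[0,0,0.11]],[[0,0.018,0.004],[0,0,0.11]],[[0.002,0.018,0.004],[0,0,0.11]],[[0,0,0],[0,0,0]],[[0,0,0],[0,0,0]]])

```text
time: 2.6
eef_pos: [558.8, 211.2, 269.3]
orientation: [-3.141, 0.0, 0.049]
ft_force: [-1.0, 0.4, -0.2]
grip_width: 1.001
```

Run:
```python
from h import *
import pickle
print(pose()[0]); i=robot.camera_info('wrist'); a=robot.capture('wrist'); cv2.imwrite('pics/w1.png',a[...,::-1])
pickle.dump(i,open('i1.pkl','wb'))
for l in('pile_high_mid','pile_low_mid'):
    print(l,[(np.round(d['point'],1),round(d['conf'],2)) for d in robot.landmark_of('wrist',l)][:3])
m=robot.masks_of('wrist','pile_high_mid')
print([(d['conf'],d['region'].sum()) for d in m]); np.save('m1.npy',m[0]['region'])
```

```text
[558.8141 211.2196 269.2741]
pile_high_mid [(array([382.1, 174.5,   7.5]), 0.68), (array([268.6, 374.1,   8.9]), 0.59), (array([559.4, 209.2,  29.8]), 0.55)]
pile_low_mid []
[(0.98, np.int64(4840)), (0.83, np.int64(5192)), (0.73, np.int64(6036))]
```

View pics/w1.png

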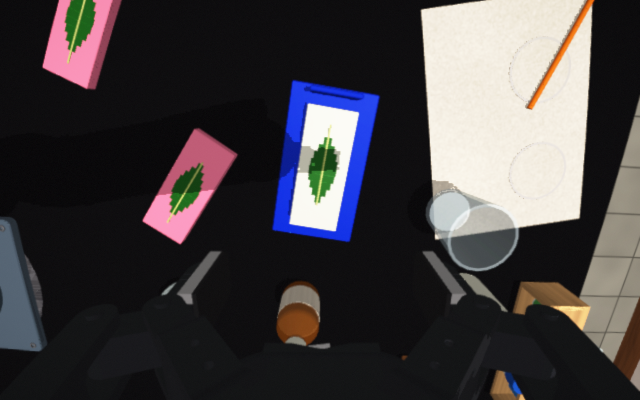

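The wrist view shows the pile on the blue tray, corners at roughly (308,104), (359,112), (336,232) and (289,226), with the end board at the top (+y). I'll refine its outline by colour.

```bash
cat >> h.py <<'E'
def rectfit(mask,z,cam,info,pix=False):
    cs,_=cv2.findContours(mask.astype(np.uint8),cv2.RETR_EXTERNAL,cv2.CHAIN_APPROX_NONE)
    c=cv2.convexHull(max(cs,key=cv2.contourArea)).reshape(-1,2)
    X=unproj(cam,c,z,info)[:,:2].astype(np.float32)
    (cx,cy),(w,h),_=r=cv2.minAreaRect(X); b=cv2.boxPoints(r)
    e=[b[1]-b[0],b[2]-b[1]]; L=max(e,key=np.linalg.norm); L=L if L[1]>0 else -L
    return np.array([cx,cy]),sorted((w,h)),np.arctan2(L[1],L[0])
E
python3 - <<'E'
from h import *
import pickle
i=pickle.load(open('i1.pkl','rb'))
im=cv2.imread('pics/w1.png').astype(int); b,g,r=im[...,0],im[...,1],im[...,2]
box=np.zeros(b.shape,bool); box[85:245,270:385]=1
hull=np.array([[296,86],[378,98],[350,240],[276,230]]); t=np.zeros(b.shape,np.uint8); cv2.fillPoly(t,[hull],1)
blue=(b>90)&(r<0.5*b)
m=(t>0)&(r>0.75*b)&(r+g>70)
m=cv2.morphologyEx(m.astype(np.uint8),cv2.MORPH_OPEN,np.ones((3,3)))
print('colour',m.sum(),rectfit(m,38,'wrist',i))
tr=blue&box
print('tray',rectfit(tr,6,'wrist',i))
print('net',rectfit(np.load('m1.npy'),38,'wrist',i))
E
```

```text
colour 6026 (array([558.6118, 211.4801]), [60.297794342041016, 149.59823608398438], np.float32(1.4499763))
tray (array([559.4059, 211.2289]), [110.51123809814453, 200.16542053222656], np.float32(1.4553485))
net (array([278.4875, 353.073 ]), [67.89892578125, 104.57510375976562], np.float32(1.1801568))
```

Run:
```python
from h import *
to([563,-206,260],0.206)
```

```text
dist 418.1301954572575 shift now [-0.0165  0.4177  0.0091] shift in target frame [-0.0813  0.4101  0.0093] turn [-0.0006 -0.0002 -0.1562]
```

>>> play_rows(moves=[[[-0.002,0.046,0],[0,0,0]],[[-0.002,0.046,0],[0,0,0]],[[-0.002,0.046,0],[0,0,0]],[[-0.002,0.046,0],[0,0,0]],[[-0.002,0.046,0],[0,0,0]],[[-0.002,0.046,0],[0,0,0]],[[-0.002,0.046,0],[0,0,0]],[[-0.002,0.046,0.004],[0,0,0]],[[0,0.046,0.004],[0,0,-0.078]],[[0,0,0],[0,0,-0.078]],[[0,0,0],[0,0,0]],[[0,0,0],[0,0,0]]])

```text
time: 4.0
eef_pos: [562.8, -202.2, 261.1]
orientation: [-3.141, -0.0, 0.203]
ft_force: [-0.3, -0.5, -0.0]
grip_width: 0.999
```

Run:
```python
from h import *
import pickle
print(pose()[0]); i=robot.camera_info('wrist'); a=robot.capture('wrist'); cv2.imwrite('pics/w2.png',a[...,::-1])
pickle.dump(i,open('i2.pkl','wb'))
for l in('plaque_mid','nest','clamp_a_hinge','clamp_b_hinge','clamp_a_grip','clamp_b_grip'):
    print(l,[(np.round(d['point'],1),round(d['conf'],2)) for d in robot.landmark_of('wrist',l)][:3])
```

```text
[ 562.7828 -202.1648  261.1339]
plaque_mid [(array([ 742.4, -397.5,    3.6]), 0.93), (array([ 565.8, -203.4,   31.1]), 0.87), (array([ 376.1, -236.7,    8.3]), 0.62)]
nest []
clamp_a_hinge [(array([ 548.6, -108. ,   67.1]), 0.71), (array([ 566.2, -202.9,   30.5]), 0.47)]
clamp_b_hinge [(array([ 584. , -298.2,   67.7]), 0.69)]
clamp_a_grip [(array([ 559.7, -168.9,   83.1]), 0.65)]
clamp_b_grip [(array([ 574.9, -236.1,   86.4]), 0.85)]
```

View pics/w2.png

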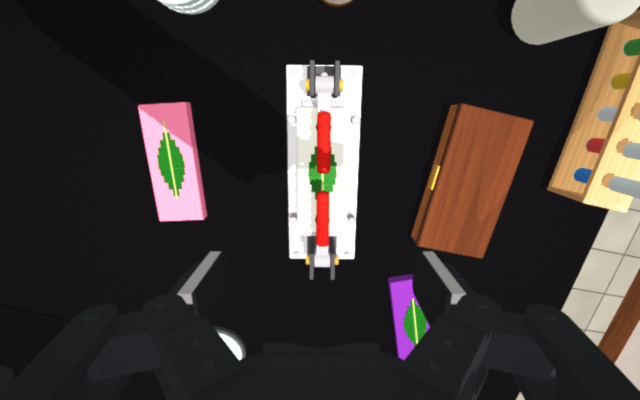

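The wrist view shows the jig base with corners at about (287,66), (362,66), (355,259) and (290,258). Handle A runs from (324,113) to (323,172) and handle B from (323,192) to (322,246). The slide box and the purple plaque are off to the right. I'll fit the base and both handles.

Run:
```python
from h import *
import pickle
i=pickle.load(open('i2.pkl','rb'))
im=cv2.imread('pics/w2.png').astype(int); b,g,r=im[...,0],im[...,1],im[...,2]
box=np.zeros(b.shape,bool); box[55:275,270:378]=1
m=box&(np.minimum(np.minimum(b,g),r)>110)
m=cv2.morphologyEx(m.astype(np.uint8),cv2.MORPH_OPEN,np.ones((5,5)))
for z in(0,12): print('base',z,rectfit(m,z,'wrist',i))
red=box&(r>120)&(g<50)&(b<50)
for s,n in((slice(55,182),'A'),(slice(182,275),'B')):
  q=np.zeros(b.shape,np.uint8); q[s]=red[s]; print(n,rectfit(q,91,'wrist',i))
```

```text
base 0 (array([ 564.291 , -205.9002]), [93.76909637451172, 257.7755432128906], np.float32(1.762868))
base 12 (array([ 563.7925, -203.7493]), [90.98555755615234, 250.12335205078125], np.float32(1.7628679))
A (array([ 555.4   , -163.0508]), [12.161590576171875, 59.078041076660156], np.float32(1.7813334))
B (array([ 570.6818, -240.853 ]), [13.065577507019043, 59.58620071411133], np.float32(1.774666))
```

Run:
```python
from h import *
to([557.4,-172.1,69],0.196)
th=np.linspace(0,1.9,25); a=68.4*np.cos(.266+th); h=68.4*np.sin(.266+th)
print(np.c_[th[1:],np.diff(a),-np.diff(h)].round(1).tolist())
```

```text
dist 194.779843953458 shift now [ 0.0011 -0.0311  0.1923] shift in target frame [ 0.0009 -0.0311  0.1923] turn [-0.0001 -0.0002  0.0078]
[[0.1, -1.6, -5.2], [0.2, -2.0, -5.0], [0.2, -2.4, -4.8], [0.3, -2.8, -4.6], [0.4, -3.2, -4.4], [0.5, -3.5, -4.1], [0.6, -3.8, -3.8], [0.6, -4.1, -3.5], [0.7, -4.4, -3.2], [0.8, -4.6, -2.8], [0.9, -4.8, -2.5], [1.0, -5.0, -2.1], [1.0, -5.1, -1.7], [1.1, -5.3, -1.3], [1.2, -5.3, -0.8], [1.3, -5.4, -0.4], [1.3, -5.4, 0.0], [1.4, -5.4, 0.4], [1.5, -5.3, 0.9], [1.6, -5.3, 1.3], [1.7, -5.1, 1.7], [1.7, -5.0, 2.1], [1.8, -4.8, 2.5], [1.9, -4.6, 2.9]]
```

>>> play_rows(moves=[[[0.001,-0.0155,0.02],[0,0,0.008]],[[0,-0.0156,0.03],[0,0,0]],[[0,0,0.04],[0,0,0]],[[0,0,0.04],[0,0,0]],[[0,0,0.02],[0,0,0]],[[0,0,0],[0,0,0]]], grip=0)

```text
time: 4.95
eef_pos: [555.5, -171.9, 108.5]
orientation: [-3.14, 0.005, 0.195]
ft_force: [-0.6, -0.0, 0.5]
grip_width: 0.501
```

Run:
```python
from h import *
to([557.4,-172.1,69],0.196)
a=robot.capture('wrist'); cv2.imwrite('pics/w3.png',a[...,::-1])
```

```text
dist 39.582772163343954 shift now [0.002  0.0007 0.0395] shift in target frame [0.0018 0.0006 0.0395] turn [-0.0021  0.0047 -0.0007]
```

View pics/w3.png

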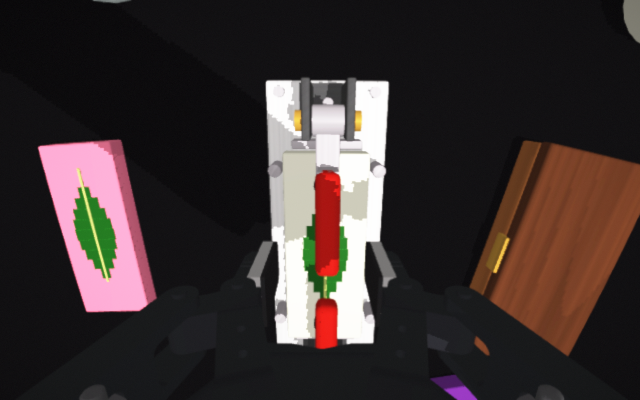

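The fingers straddle handle A, which runs along columns 315–340. The arm is no wider than the handle. Next I descend and pinch.

>>> play_rows(moves=[[[0.002,0.0006,0.02],[0,0,0]],[[0,0,0.0195],[0,0,0]],[[0,0,0],[0,0,0]]])

```text
time: 5.3
eef_pos: [559.1, -172.8, 71.5]
orientation: [-3.141, 0.001, 0.195]
ft_force: [-0.4, -0.4, -0.1]
grip_width: 0.501
```

>>> play_rows(moves=[[[0,0,0],[0,0,0]],[[0,0,0],[0,0,0]],[[0,0,0],[0,0,0]],[[0,0,0],[0,0,0]],[[0,0,0],[0,0,0]],[[0,0,0],[0,0,0]]], grip=-1)

```text
time: 5.9
eef_pos: [559.3, -173.6, 73.6]
orientation: [3.141, -0.001, 0.194]
ft_force: [-3.7, -0.1, 7.8]
grip_width: 0.145
```

>>> play_rows(moves=[[[0,-0.0016,-0.0052],[0,0,0]],[[0,-0.002,-0.005],[0,0,0]],[[0,-0.0024,-0.0048],[0,0,0]],[[0,-0.0028,-0.0046],[0,0,0]],[[0,-0.0032,-0.0044],[0,0,0]],[[0,-0.0035,-0.0041],[0,0,0]]])

```text
time: 6.5
eef_pos: [555.9, -156.8, 99.7]
orientation: [-3.141, 0.001, 0.196]
ft_force: [2.0, 1.6, -16.3]
grip_width: 0.149
```

>>> play_rows(moves=[[[0,-0.0038,-0.0038],[0,0,0]],[[0,-0.0041,-0.0035],[0,0,0]],[[0,-0.0044,-0.0032],[0,0,0]],[[0,-0.0046,-0.0028],[0,0,0]],[[0,-0.0048,-0.0025],[0,0,0]],[[0,-0.005,-0.0021],[0,0,0]]])

```text
time: 7.1
eef_pos: [551.0, -131.7, 118.0]
orientation: [3.141, -0.0, 0.195]
ft_force: [1.8, 0.5, -17.8]
grip_width: 0.137
```

>>> play_rows(moves=[[[0,-0.0051,-0.0017],[0,0,0]],[[0,-0.0053,-0.0013],[0,0,0]],[[0,-0.0053,-0.0008],[0,0,0]],[[0,-0.0054,-0.0004],[0,0,0]],[[0,-0.0054,0],[0,0,0]],[[0,-0.0054,0.0004],[0,0,0]]])

```text
time: 7.7
eef_pos: [545.1, -100.7, 122.6]
orientation: [3.141, -0.001, 0.195]
ft_force: [-4.1, -5.8, 8.4]
grip_width: 0.135
```

>>> play_rows(moves=[[[0,-0.0053,0.0009],[0,0,0]],[[0,-0.0053,0.0013],[0,0,0]],[[0,-0.0051,0.0017],[0,0,0]],[[0,-0.005,0.0021],[0,0,0]],[[0,-0.0048,0.0025],[0,0,0]],[[0,-0.003,0.002],[0,0,0]],[[0,0,0],[0,0,0]]])

```text
time: 8.4
eef_pos: [539.7, -70.5, 111.4]
orientation: [-3.14, -0.001, 0.197]
ft_force: [-1.6, 3.7, 4.1]
grip_width: 0.002
```

Run:
```python
from h import *
a=robot.capture('wrist');b=robot.capture('side');cv2.imwrite('pics/w4.png',np.hstack([a[...,::-1][100:400,100:540],cv2.resize(b[...,::-1][190:290,320:440],(360,300),interpolation=2)]))
```

```text
(no output)
```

View pics/w4.png

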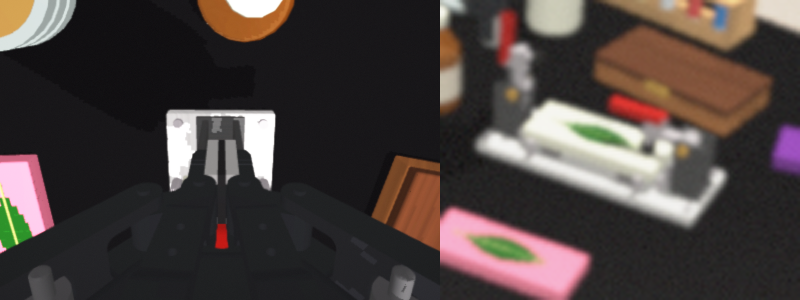

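The fingers slid off the handle near the end of the swing. The side view shows handle A nearly upright, well past centre. I'll open the fingers, lift off and check.

>>> play_rows(moves=[[[0,0,0],[0,0,0]],[[0,0,0],[0,0,0]],[[0,0,0],[0,0,0]],[[0,0,-0.02],[0,0,0]],[[0,0,-0.03],[0,0,0]],[[0,0,-0.04],[0,0,0]],[[0,0.03,-0.03],[0,0,0]],[[0,0.04,0],[0,0,0]],[[0,0.04,0],[0,0,0]],[[0,0,0],[0,0,0]]], grip=0)

```text
time: 9.5
eef_pos: [560.2, -187.4, 231.5]
orientation: [3.137, -0.0, 0.187]
ft_force: [-0.6, -0.5, 0.2]
grip_width: 0.502
```

Run:
```python
from h import *
to([569.8,-234.9,110],0.196)
a=robot.capture('wrist');b=robot.capture('side');cv2.imwrite('pics/w5.png',np.hstack([a[...,::-1][0:300,100:540],cv2.resize(b[...,::-1][190:290,320:440],(360,300),interpolation=2)]))
```

```text
dist 130.79456852307757 shift now [0.0005 0.0479 0.1217] shift in target frame [0.0001 0.0484 0.1215] turn [ 0.0047 -0.0002 -0.0087]
```

View pics/w5.png

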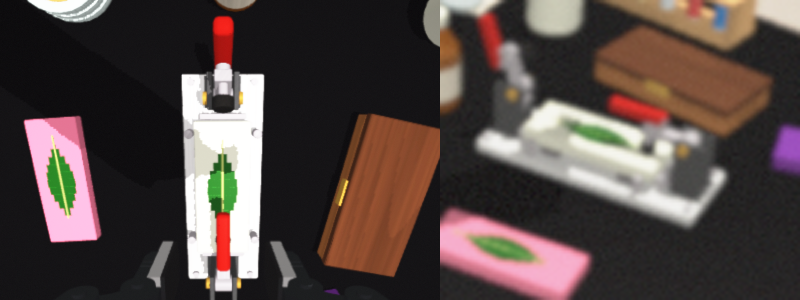

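Clamp A stands fully open in both views, handle leaning outward, and the plaque is still seated. Next is clamp B.

>>> play_rows(moves=[[[0,0.024,0.02],[0.003,0,-0.008]],[[0,0.0242,0.04],[0,0,0]],[[0,0,0.04],[0,0,0]],[[0,0,0.02],[0,0,0]],[[0,0,0],[0,0,0]],[[0,0,0],[0,0,0]]])

```text
time: 10.2
eef_pos: [570.4, -226.5, 111.3]
orientation: [-3.138, 0.0, 0.204]
ft_force: [0.3, -0.2, 0.3]
grip_width: 0.499
```

Run:
```python
from h import *
to([569.8,-234.9,66],0.196)
```

```text
dist 46.07286665080911 shift now [-0.0023  0.0083  0.0453] shift in target frame [-0.0023  0.0081  0.0453] turn [-0.0032  0.0002  0.008 ]
```

>>> play_rows(moves=[[[-0.002,0.008,0.015],[-0.003,0,0.008]],[[0,0,0.015],[0,0,0]],[[0,0,0.015],[0,0,0]],[[0,0,0],[0,0,0]],[[0,0,0],[0,0,0]]])

```text
time: 10.7
eef_pos: [570.2, -235.7, 66.6]
orientation: [3.141, -0.001, 0.195]
ft_force: [-0.4, -0.8, 0.8]
grip_width: 0.499
```

>>> play_rows(moves=[[[0,0,0],[0,0,0]],[[0,0,0],[0,0,0]],[[0,0,0],[0,0,0]],[[0,0,0],[0,0,0]],[[0,0,0],[0,0,0]],[[0,0,0],[0,0,0]]], grip=-1)

```text
time: 11.3
eef_pos: [571.1, -235.5, 67.0]
orientation: [3.141, -0.003, 0.195]
ft_force: [2.3, 0.4, 6.4]
grip_width: 0.15
```

>>> play_rows(moves=[[[0,0.0016,-0.0052],[0,0,0]],[[0,0.002,-0.005],[0,0,0]],[[0,0.0024,-0.0048],[0,0,0]],[[0,0.0028,-0.0046],[0,0,0]],[[0,0.0032,-0.0044],[0,0,0]],[[0,0.0035,-0.0041],[0,0,0]]])

```text
time: 11.9
eef_pos: [573.5, -248.7, 92.8]
orientation: [-3.139, 0.0, 0.196]
ft_force: [7.5, 1.8, -14.3]
grip_width: 0.146
```

>>> play_rows(moves=[[[0,0.0038,-0.0038],[0,0,0]],[[0,0.0041,-0.0035],[0,0,0]],[[0,0.0044,-0.0032],[0,0,0]],[[0,0.0046,-0.0028],[0,0,0]],[[0,0.0048,-0.0025],[0,0,0]],[[0,0.005,-0.0021],[0,0,0]]])

```text
time: 12.5
eef_pos: [578.2, -272.9, 110.5]
orientation: [-3.136, 0.001, 0.197]
ft_force: [4.4, 8.2, -8.7]
grip_width: 0.147
```

>>> play_rows(moves=[[[0,0.0051,-0.0017],[0,0,0]],[[0,0.0053,-0.0013],[0,0,0]],[[0,0.0053,-0.0008],[0,0,0]],[[0,0.0054,-0.0004],[0,0,0]],[[0,0.0054,0],[0,0,0]],[[0,0.0054,0.0004],[0,0,0]]])

```text
time: 13.1
eef_pos: [584.5, -304.8, 115.4]
orientation: [-3.137, 0.0, 0.197]
ft_force: [1.5, 8.4, 3.4]
grip_width: 0.146
```

>>> play_rows(moves=[[[0,0.0053,0.0009],[0,0,0]],[[0,0.0053,0.0013],[0,0,0]],[[0,0.0051,0.0017],[0,0,0]],[[0,0,0],[0,0,0]]])

```text
time: 13.5
eef_pos: [587.8, -321.9, 111.9]
orientation: [-3.139, -0.001, 0.196]
ft_force: [2.0, 4.7, 3.5]
grip_width: 0.143
```

Well past centre and still held. I'll release, lift, and move over the jig for a look.

>>> play_rows(moves=[[[0,0,0],[0,0,0]],[[0,0,0],[0,0,0]],[[0,0,0],[0,0,0]],[[0,0,-0.02],[0,0,0]],[[0,0,-0.03],[0,0,0]],[[0,0,-0.04],[0,0,0]],[[0,-0.03,-0.03],[0,0,0]],[[0,-0.04,-0.03],[0,0,0]],[[0,-0.04,0],[0,0,0]],[[0,-0.01,0],[0,0,0]],[[0,0,0],[0,0,0]],[[0,0,0],[0,0,0]]], grip=0)

```text
time: 14.7
eef_pos: [563.8, -207.0, 261.7]
orientation: [3.141, 0.0, 0.194]
ft_force: [-0.5, -0.6, 0.4]
grip_width: 0.498
```

Run:
```python
from h import *
import pickle
print(pose()[0]); i=robot.camera_info('wrist'); a=robot.capture('wrist');b=robot.capture('side')
pickle.dump(i,open('i6.pkl','wb')); cv2.imwrite('pics/w6raw.png',a[...,::-1])
cv2.imwrite('pics/w6.png',np.hstack([a[...,::-1][:,100:540],cv2.resize(b[...,::-1][190:290,320:428],(360,400),interpolation=2)]))
print([(np.round(d['point'],1),round(d['conf'],2)) for d in robot.landmark_of('wrist','plaque_mid')])
```

```text
[ 563.7894 -207.002   261.707 ]
[(array([ 375.6, -237.5,    9.1]), 0.85), (array([ 562.8, -202.5,   30.1]), 0.76)]
```

View pics/w6.png

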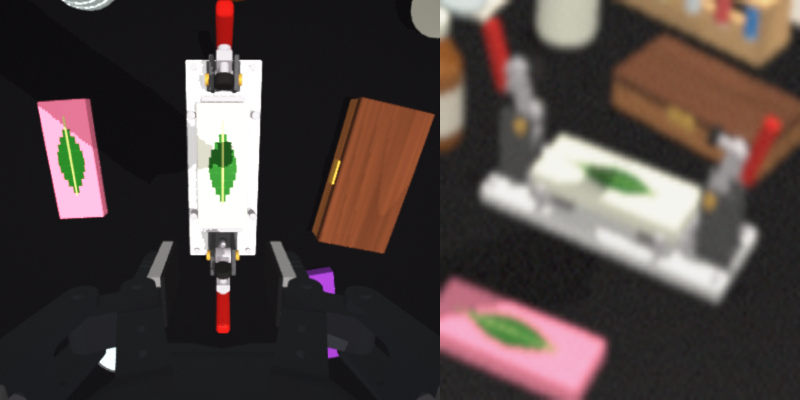

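Both clamps are fully open and the plaque is still seated. I refit the jig pose for the grasp.

Run:
```python
from h import *
import pickle
i=pickle.load(open('i6.pkl','rb'))
im=cv2.imread('pics/w6raw.png').astype(int); b,g,r=im[...,0],im[...,1],im[...,2]
box=np.zeros(b.shape,bool); box[50:265,270:375]=1
mn=np.minimum(np.minimum(b,g),r)
m=cv2.morphologyEx((box&(mn>110)).astype(np.uint8),cv2.MORPH_OPEN,np.ones((5,5)))
print('base',rectfit(m,12,'wrist',i))
c=box&(r-b>8)&(r>100)
c=cv2.morphologyEx(c.astype(np.uint8),cv2.MORPH_OPEN,np.ones((3,3)))
print('cream',c.sum(),rectfit(c,40,'wrist',i)); 
gr=box&(g>r+25)&(g>b+25); print('leaf',rectfit(gr,40,'wrist',i))
to([563.6,-203.7,70],0.194)
```

```text
base (array([ 563.8388, -203.9282]), [90.80586242675781, 249.59642028808594], np.float32(1.762505))
cream 803 (array([ 539.1586, -189.3569]), [17.452665328979492, 35.05260467529297], np.float32(1.7455584))
leaf (array([ 554.5742, -204.5595]), [14.250655174255371, 80.17205810546875], np.float32(1.7660277))
dist 191.43310251073484 shift now [ 0.0008 -0.0039  0.1914] shift in target frame [ 0.0007 -0.0038  0.1914] turn [ 0.0007  0.0009 -0.0012]
```

>>> play_rows(moves=[[[0.001,-0.004,0.03],[0,0,0]],[[0,0,0.045],[0,0,0]],[[0,0,0.045],[0,0,0]],[[0,0,0.045],[0,0,0]],[[0,0,0.026],[0,0,0]],[[0,0,0],[0,0,0]],[[0,0,0],[0,0,0]]], grip=1)

```text
time: 15.55
eef_pos: [564.2, -202.9, 71.0]
orientation: [3.141, 0.001, 0.194]
ft_force: [0.4, -0.3, 0.7]
grip_width: 0.999
```

Run:
```python
from h import *
to([563.8,-203.9,11],0.193)
```

```text
dist 59.98403002189363 shift now [-0.0005  0.0009  0.06  ] shift in target frame [-0.0005  0.0009  0.06  ] turn [0.0004 0.0007 0.0006]
```

>>> play_rows(moves=[[[0,0.001,0.02],[0,0,0]],[[0,0,0.02],[0,0,0]],[[0,0,0.01],[0,0,0]],[[0,0,0.01],[0,0,0]],[[0,0,0],[0,0,0]]])

```text
time: 16.05
eef_pos: [564.4, -202.8, 10.7]
orientation: [-3.142, 0.0, 0.195]
ft_force: [-0.2, 0.4, -0.1]
grip_width: 0.997
```

>>> play_rows(moves=[[[0,0,0],[0,0,0]],[[0,0,0],[0,0,0]],[[0,0,0],[0,0,0]],[[0,0,0],[0,0,0]],[[0,0,0],[0,0,0]]], grip=-1)

```text
time: 16.55
eef_pos: [564.9, -203.0, 12.0]
orientation: [3.141, -0.001, 0.195]
ft_force: [-0.5, 0.4, 6.3]
grip_width: 0.692
```

>>> play_rows(moves=[[[0,0,-0.005],[0,0,0]],[[0,0,-0.005],[0,0,0]],[[0,0,-0.01],[0,0,0]],[[0,0,-0.02],[0,0,0]],[[0,0,-0.04],[0,0,0]],[[0,0,-0.045],[0,0,0]],[[0,0,-0.045],[0,0,0]],[[0,0,-0.04],[0,0,0]],[[0,0,0],[0,0,0]]])

```text
time: 17.45
eef_pos: [566.6, -204.2, 227.3]
orientation: [3.137, -0.009, 0.194]
ft_force: [0.3, -0.2, -2.1]
grip_width: 0.693
```

Run:
```python
from h import *
i=robot.camera_info('wrist'); a=robot.capture('wrist'); cv2.imwrite('pics/w7.png',a[...,::-1])
import pickle; pickle.dump(i,open('i7.pkl','wb'))
to([558.6,211.4,222],-0.121)
```

```text
dist 414.7566503939099 shift now [ 0.0736 -0.4082  0.0016] shift in target frame [-0.0569 -0.4108  0.0022] turn [ 0.0016 -0.0056  0.3159]
```

View pics/w7.png

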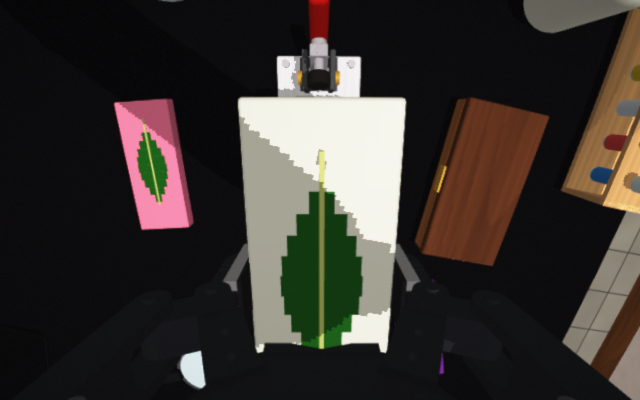

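The plaque is held level, leaf up, with its far edge along row 99 from column 239 to 405. Clamp A is still open behind it. Next I carry it over to the pile.

>>> play_rows(moves=[[[0.007,-0.04,0],[0,0,0.03]],[[0.006,-0.045,0],[0,0,0.032]],[[0.005,-0.045,0],[0,0,0.032]],[[0.003,-0.045,0],[0,0,0.032]],[[0.001,-0.045,0],[0,0,0.032]],[[-0.001,-0.045,0],[0,0,0.032]],[[-0.002,-0.045,0],[0,0,0.032]],[[-0.003,-0.045,0],[0,0,0.032]],[[-0.005,-0.035,0],[0,0,0.032]],[[-0.004,-0.02,0],[0,0,0.03]],[[0,0,0],[0,0,0]],[[0,0,0],[0,0,0]]])

```text
time: 18.7
eef_pos: [544.7, 209.0, 219.6]
orientation: [3.14, 0.002, -0.12]
ft_force: [-1.0, -0.1, -2.1]
grip_width: 0.688
```

Run:
```python
from h import *
P,R=pose(); print(P,R.as_euler('xyz'))
i=robot.camera_info('wrist'); a=robot.capture('wrist'); cv2.imwrite('pics/w8.png',a[...,::-1])
im=a.astype(int); mn=im.min(2)
m=np.zeros(mn.shape,np.uint8); m[80:240,225:420]=(mn[80:240,225:420]>90)
cols=np.arange(265,385,4); rows=[np.argmax(m[:,c]) for c in cols]
print(rows)
edge=np.c_[cols,np.array(rows)-.5]
rr=np.arange(115,235,4); L=np.c_[[np.argmax(m[r])-.5 for r in rr],rr]; Rr=np.c_[[639-np.argmax(m[r][::-1])+.5 for r in rr],rr]
T=lambda uv:R.inv().apply(unproj('wrist',uv,P[2]+28,i)-P)
E=T(edge);l=T(L);r=T(Rr)
print('top edge y med',np.median(E[:,1]),'slope',np.polyfit(E[:,0],E[:,1],1)[0])
for n,q in(('L',l),('R',r)): print(n,np.median(q[:,0]),np.polyfit(q[:,1],q[:,0],1))
to([558.6,211.4,90],-0.121)
```

```text
[544.6906 208.9767 219.6389] [ 3.1399  0.0017 -0.1197]
[np.int64(97), np.int64(97), np.int64(97), np.int64(97), np.int64(97), np.int64(97), np.int64(97), np.int64(97), np.int64(97), np.int64(97), np.int64(97), np.int64(97), np.int64(97), np.int64(97), np.int64(97), np.int64(97), np.int64(97), np.int64(97), np.int64(97), np.int64(97), np.int64(97), np.int64(97), np.int64(97), np.int64(97), np.int64(97), np.int64(97), np.int64(97), np.int64(97), np.int64(97), np.int64(97)]
top edge y med -74.94020862953201 slope -0.001244424773538436
L -30.612822633039492 [  0.0015 -30.5445]
R 28.903699887512488 [-0.0015 28.8325]
dist 130.73106674358158 shift now [ 0.0132 -0.0052  0.13  ] shift in target frame [ 0.013 -0.005  0.13 ] turn [ 0.0016  0.0012 -0.0004]
```

Held plaque is square in the jaws, with its centre at tool (-0.9, 0) mm. Lowering to a hover just above the pile to check lateral alignment against the tray edges.

>>> play_rows(moves=[[[0.007,-0.002,0.02],[0,0,0]],[[0.007,-0.003,0.03],[0,0,0]],[[0,0,0.04],[0,0,0]],[[0,0,0.04],[0,0,0]],[[0,0,0.025],[0,0,0]],[[0,0,0],[0,0,0]],[[0,0,0],[0,0,0]],[[0,0,0],[0,0,0]]])

```text
time: 19.55
eef_pos: [561.3, 211.9, 67.5]
orientation: [-3.141, -0.002, -0.122]
ft_force: [0.1, 0.2, -1.0]
grip_width: 0.69
```

Run:
```python
from h import *
P,R=pose(); print(P,R.as_euler('xyz'))
i=robot.camera_info('wrist'); a=robot.capture('wrist'); im=a[...,::-1].copy()
im0=im.astype(int); blue=(im0[...,0]>90)&(im0[...,2]<0.5*im0[...,0])
# edges of tray predicted from w1 fit
c=np.array([559.4,211.2]);u=np.array([np.cos(1.451),np.sin(1.451)]);v=np.array([-u[1],u[0]])
T=lambda uv:R.inv().apply(unproj('wrist',uv,6,i)-P)
Tr=R.inv().apply(np.r_[c,6]-P); print('tray centre in tool expected',Tr)
for r in range(150,300,15):
    x=np.where(blue[r])[0]
    if len(x)>4:
        q=T([[x[0]-.5,r],[x[-1]+.5,r]]); print(r,x[0],x[-1],q[:,:2].round(1).tolist(), 'mid',q[:,0].mean().round(2))
for s in ([-1,-1],[-1,1],[1,1],[1,-1]):
    p=proj('wrist',np.r_[c+s[0]*100*u+s[1]*55*v,6],i); cv2.circle(im,tuple(int(k) for k in p),4,(0,255,255),1)
cv2.imwrite('pics/w9.png',im)
to([559.4,211.3,40],-0.121)
```

```text
[561.3208 211.925   67.5151] [-3.1406 -0.0023 -0.122 ]
tray centre in tool expected [-1.9618  1.016  61.5096]
195 240 400 [[-56.6, -14.8], [53.1, -14.9]] mid -1.78
240 244 397 [[-56.2, 18.3], [53.3, 18.3]] mid -1.42
dist 27.711137998387972 shift now [-0.0018  0.0012  0.0276] shift in target frame [-0.0018  0.0012  0.0276] turn [-0.0013 -0.0026 -0.0006]
```

View pics/w9.png

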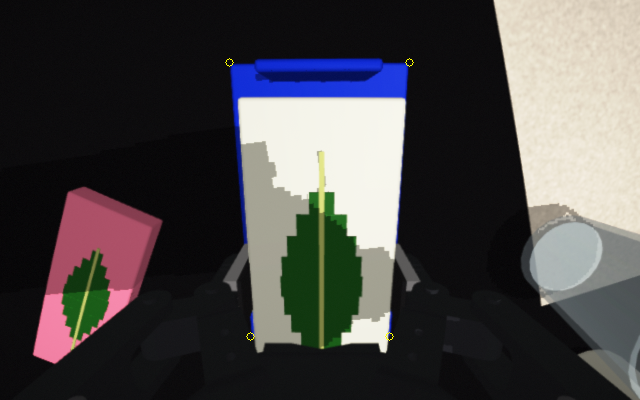

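The tray edges agree laterally to about 0.4 mm. The visible tray corner at about (231,66) is a few pixels off its predicted spot, so I check the lengthwise fit using only the tray strips beside the end board.

Run:
```python
from h import *
import pickle
u=np.array([np.cos(1.450),np.sin(1.450)]);v=np.array([-u[1],u[0]]);c=np.array([558.6,211.5])
def f(im,i,box):
    im=im.astype(int); b=(im[...,0]>70)&(im[...,2]<0.5*im[...,0]); k=np.zeros(b.shape,bool); k[box]=1; b&=k
    r,cc=np.where(b); X=unproj('wrist',np.c_[cc,r],6,i)[:,:2]-c; a=X@u; w=X@v
    for lo,hi in((-52,-44),(-44,-38),(38,44),(44,52)):
        q=a[(w>lo)&(w<hi)]; print((lo,hi),q.min().round(1),q.max().round(1))
    for lo,hi in((-60,-20),(20,60),(80,95)):
        q=w[(a>lo)&(a<hi)]; print('w',(lo,hi),q.min().round(1),q.max().round(1))
f(cv2.imread('pics/w1.png'),pickle.load(open('i1.pkl','rb')),np.s_[75:250,265:390])
im=cv2.imread('pics/w9.png'); i=robot.camera_info('wrist')
print('now'); f(im,i,np.s_[50:350,215:425])
P,R=pose(); print('pile in tool',R.inv().apply(np.r_[c,38]-P))
# held plaque edge now
m=im.min(2)>90; e=np.median([np.argmax(m[80:,x])+80-.5 for x in range(265,380,5)]); print(e,R.inv().apply(unproj('wrist',[[322,e]],P[2]+28,i)-P))
```

```text
(-52, -44) -100.3 100.4
(-44, -38) -100.2 100.1
(38, 44) -100.7 99.8
(44, 52) -100.6 99.7
w (-60, -20) -56.6 54.4
w (20, 60) -56.1 54.9
w (80, 95) -55.9 55.0
now
(-52, -44) 80.2 99.7
(-44, -38) 80.2 101.9
(38, 44) 80.2 101.3
(44, 52) -96.4 99.1Traceback (most recent call last):
  File "<stdin>", line 13, in <module>
  File "<stdin>", line 10, in f
    return umr_minimum(a, axis, None, out, keepdims, initial, where)
ValueError: zero-size array to reduction operation minimum which has no identity
```

Lengthwise agreement is within 0.6 mm. Now the small trim and a slow descent.

>>> play_rows(moves=[[[-0.0013,0.001,0.01],[0,0,0]],[[0,0,0.01],[0,0,0]],[[0,0,0.008],[0,0,0]],[[0,0,0.005],[0,0,0]],[[0,0,0.002],[0,0,0]],[[0,0,0],[0,0,0]],[[0,0,0],[0,0,0]]])

```text
time: 20.3
eef_pos: [560.7, 211.4, 32.6]
orientation: [-3.14, -0.004, -0.122]
ft_force: [-2.6, -1.0, 19.0]
grip_width: 0.691
```

Run:
```python
from h import *
to([560,211,26],-0.121); print(robot.observe()['ft_force'],pose()[0])
```

```text
dist 6.676521974826146 shift now [-0.0007  0.0004  0.0066] shift in target frame [-0.0007  0.0004  0.0066] turn [-0.0016 -0.004  -0.0009]
[-2.5581 -0.9766 19.0064] [560.7225 211.3506  32.628 ]
```

Run:
```python
from h import *
P,R=pose(); s=robot.observe(); print(R.inv().apply(s['ft_torque']),R.inv().apply(s['ft_force']),P)
```

```text
[-0.4231  0.0733  0.0773] [ -2.3439   1.2502 -19.018 ] [560.7225 211.3506  32.628 ]
```

>>> play_rows(moves=[[[0,0,-0.004],[0,0,0]],[[0,0,-0.004],[0,0,0]],[[0,0,0],[0,0,0]]])

```text
time: 20.6
eef_pos: [558.7, 211.6, 38.9]
orientation: [-3.142, -0.0, -0.121]
ft_force: [-0.4, 0.8, -2.6]
grip_width: 0.685
```

Run:
```python
from h import *
P,R=pose(); s=robot.observe(); print(R.inv().apply(s['ft_torque']),R.inv().apply(s['ft_force']),P,s['grip_width'])
a=robot.capture('wrist'); im=a.astype(int);i=robot.camera_info('wrist')
m=im.min(2)>90
e=np.median([np.argmax(m[80:,x])+80-.5 for x in range(265,380,5)])
rr=range(115,235,4); l=np.median([np.argmax(m[r,225:420])+225-.5 for r in rr]); 
T=lambda uv:R.inv().apply(unproj('wrist',uv,P[2]+28,i)-P)
k=lambda r:(np.argmax(m[r,225:])+224.5)
print('edge row',e,T([[322,e]]))
q=np.array([[np.argmax(m[r,225:420])+224.5,r] for r in rr]);w=np.array([[419-np.argmax(m[r,225:420][::-1])+.5,r] for r in rr])
print(np.median(T(q)[:,0]),np.median(T(w)[:,0]))
b=robot.capture('side'); cv2.imwrite('pics/s2.png',cv2.resize(b[...,::-1][160:240,240:340],(800,600),interpolation=2))
```

```text
[-0.0141  0.0057 -0.0036] [-0.5274 -0.7729  2.5608] [558.6911 211.6064  38.8757] 0.6848065032664241
edge row 96.5 [[ -0.9102 -74.9387 -27.9977]]
-30.769015682984083 28.679041729412127
```

View pics/s2.png

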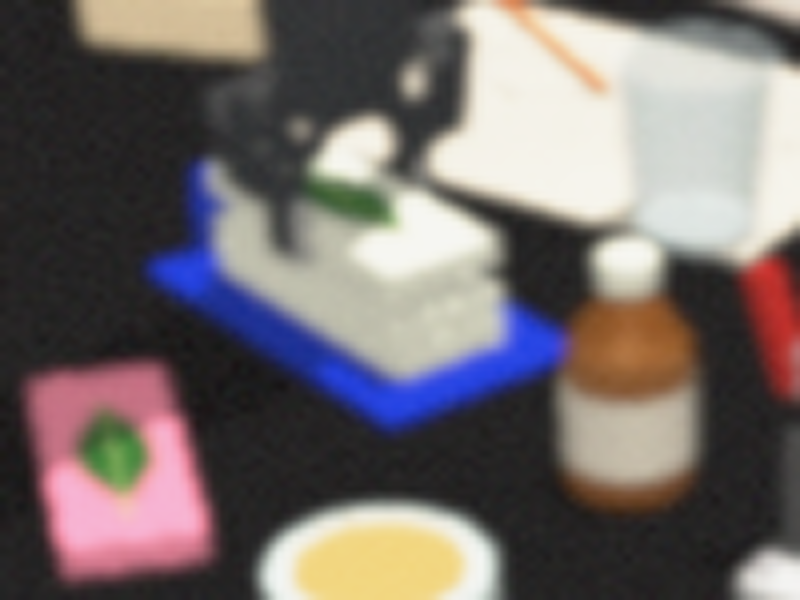

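Run:
```python
from h import *
for k in range(6):
    P,R=pose(); s=robot.observe(); print(P,R.as_euler('xyz')[2],np.array(s['ft_force']))
    a=robot.capture('wrist')
    i=robot.camera_info('wrist'); Rr=np.array(i['R']);C=-Rr.T@i['t']; print('   cam',C)
```

```text
[558.4309 211.6038  38.434 ] -0.12080709662948941 [ 0.3527 -0.5494 -2.9438]
   cam [565.9196 281.38   181.3932]
[558.4019 211.5718  38.3938] -0.12088711319817635 [-0.0784  0.2608 -2.4426]
   cam [565.9269 281.3569 181.3845]
[558.3898 211.5118  38.356 ] -0.12086228778299013 [ 0.1733  0.3359 -2.1318]
   cam [565.9531 281.3374 181.4161]
[558.4131 211.5354  38.4074] -0.12085107474043122 [-0.407  -0.3328 -3.2488]
   cam [565.986  281.3227 181.4694]
[558.4501 211.5257  38.4511] -0.12093810744294231 [-0.4478  0.0537 -1.6612]
   cam [566.0183 281.3132 181.5311]
[558.5022 211.5168  38.5136] -0.12096429486737836 [ 0.5318  0.0573 -2.029 ]
   cam [566.046  281.3079 181.5926]
```

The arm settles with 1–2 mm of drift, so the first touch was probably a fingertip on the pile's edge. I trim x and descend in small checked steps.

>>> play_rows(moves=[[[0.001,0,0],[0,0,0]],[[0,0,0.002],[0,0,0]],[[0,0,0],[0,0,0]],[[0,0,0],[0,0,0]],[[0,0,0],[0,0,0]]])

```text
time: 21.5
eef_pos: [559.6, 211.4, 36.8]
orientation: [3.142, 0.0, -0.121]
ft_force: [-0.1, 0.7, -2.2]
grip_width: 0.685
```

>>> play_rows(moves=[[[0,0,0.002],[0,0,0]],[[0,0,0],[0,0,0]],[[0,0,0.001],[0,0,0]],[[0,0,0],[0,0,0]],[[0,0,0],[0,0,0]]])

```text
time: 22.0
eef_pos: [559.6, 211.4, 33.8]
orientation: [3.142, 0.0, -0.121]
ft_force: [0.3, -0.1, -2.6]
grip_width: 0.689
```

>>> play_rows(moves=[[[0,0,0.001],[0,0,0]],[[0,0,0],[0,0,0]],[[0,0,0.001],[0,0,0]],[[0,0,0],[0,0,0]]])

```text
time: 22.4
eef_pos: [559.7, 211.4, 31.8]
orientation: [-3.142, -0.0, -0.121]
ft_force: [1.4, -0.4, -1.8]
grip_width: 0.691
```

>>> play_rows(moves=[[[0,0,0.001],[0,0,0]],[[0,0,0.001],[0,0,0]],[[0,0,0],[0,0,0]]])

```text
time: 22.7
eef_pos: [559.7, 211.5, 29.8]
orientation: [-3.141, -0.0, -0.121]
ft_force: [-0.4, 0.2, 0.0]
grip_width: 0.691
```

>>> play_rows(moves=[[[0,0,0.001],[0,0,0]],[[0,0,0.001],[0,0,0]],[[0,0,0],[0,0,0]]])

```text
time: 23.0
eef_pos: [559.8, 211.5, 27.9]
orientation: [-3.141, -0.0, -0.121]
ft_force: [0.3, -0.4, 4.1]
grip_width: 0.687
```

>>> play_rows(moves=[[[0,0,0.001],[0,0,0]],[[0,0,0],[0,0,0]],[[0,0,0],[0,0,0]]])

```text
time: 23.3
eef_pos: [559.8, 211.5, 27.0]
orientation: [-3.141, -0.0, -0.121]
ft_force: [-1.3, -0.3, 4.3]
grip_width: 0.691
```

>>> play_rows(moves=[[[0,0,0.0007],[0,0,0]],[[0,0,0],[0,0,0]],[[0,0,0],[0,0,0]]])

```text
time: 23.6
eef_pos: [559.8, 211.5, 26.4]
orientation: [-3.141, -0.0, -0.121]
ft_force: [-0.9, 0.3, 6.9]
grip_width: 0.687
```

>>> play_rows(moves=[[[0,0,0.0006],[0,0,0]],[[0,0,0],[0,0,0]],[[0,0,0],[0,0,0]]])

```text
time: 23.9
eef_pos: [559.8, 211.5, 26.0]
orientation: [-3.141, -0.0, -0.121]
ft_force: [-1.7, 0.4, 9.6]
grip_width: 0.69
```

Seated at TCP z 26.0 mm with about 10 N of contact. Release and rise.

>>> play_rows(moves=[[[0,0,0],[0,0,0]],[[0,0,0],[0,0,0]],[[0,0,0],[0,0,0]],[[0,0,0],[0,0,0]],[[0,0,-0.01],[0,0,0]],[[0,0,-0.03],[0,0,0]],[[0,0,-0.045],[0,0,0]],[[0,0,-0.045],[0,0,0]],[[0,0,-0.045],[0,0,0]],[[0,0,-0.045],[0,0,0]],[[0,0,0],[0,0,0]],[[0,0,0],[0,0,0]]], grip=1)

```text
time: 25.1
eef_pos: [559.9, 211.5, 247.1]
orientation: [-3.14, -0.002, -0.121]
ft_force: [0.1, 0.4, -0.7]
grip_width: 1.004
```

Run:
```python
from h import *
i=robot.camera_info('wrist'); a=robot.capture('wrist'); im=a[...,::-1].copy(); b,g,r=[im[...,k].astype(int) for k in range(3)]
b2=robot.capture('side'); b3=robot.capture('top')
blue=(b>90)&(r<0.5*b); 
print(pose()[0])
h=proj('wrist',[[*(np.array([559,211.4])+s*98*np.array([.12,.9928])+t*53*np.array([-.9928,.12])),6] for s,t in((-1,-1),(-1,1),(1,1),(1,-1))],i).astype(np.int32)
t=np.zeros(b.shape,np.uint8); cv2.fillPoly(t,[h],1)
m=cv2.morphologyEx(((t>0)&(r>0.75*b)&(r+g>70)).astype(np.uint8),cv2.MORPH_OPEN,np.ones((3,3)))
print('new top',rectfit(m,54,'wrist',i))
cr=lambda im,y0,y1,x0,x1:cv2.resize(im[...,::-1][y0:y1,x0:x1],(400,300),interpolation=2)
w=cv2.resize(im[60:270,230:510],(400,300),interpolation=2)
cv2.imwrite('pics/f.png',np.vstack([np.hstack([w,cr(b2,160,235,245,345)]),np.hstack([cr(b2,195,285,320,440),cr(b3,60,285,150,450)])]))
```

```text
[558.8247 211.3164 244.3825]
new top (array([558.4541, 211.4035]), [60.270530700683594, 148.85560607910156], np.float32(1.4486023))
```

View pics/f.png

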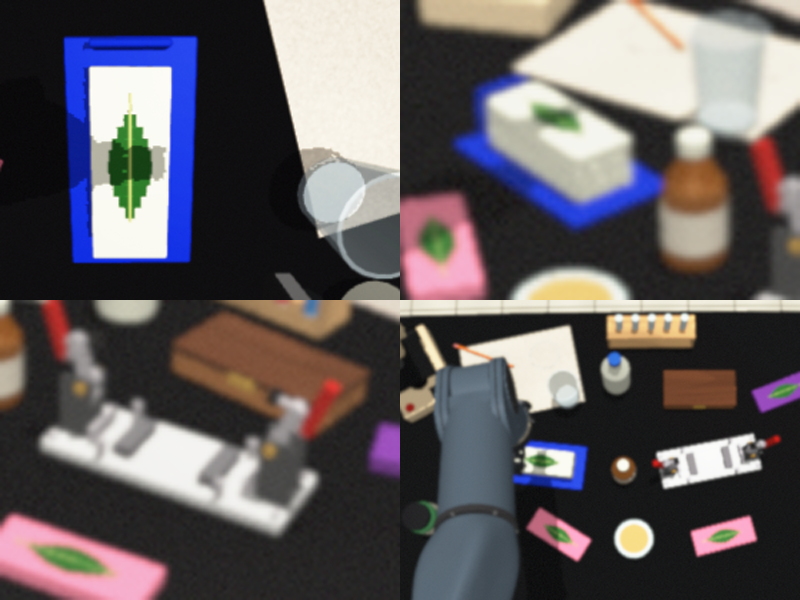

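The final views show three plaques stacked flush, the new one leaf up on top. The jig is empty with both clamps open, and the surrounding objects look unmoved. Handing in.

```bash
python3 -c "
from cell import robot
print(robot.hand_in())"
```

```text
the job is handed in; nothing more can be done
None
```

The job is done and handed in at about 25 s of robot time: both clamps are open and the leaf plaque lies on top of the pile, leaf side up.

**Clamps:** I swung A and then B past centre, and the plaque stayed seated in the jig throughout. The fingers slid off handle A near the end of its swing. Its spring took it to the stop, and later views showed it fully open.

**Placing:** On the first lowering I met about 19 N. I took this to be a fingertip on the pile's edge, so I backed off, trimmed sideways and lowered again. The second try met nothing until the plaque seated at about 10 N.

**Last checks:**

| Measured by wrist camera | Centre (mm) | Yaw (rad) |
|---|---|---|
| Placed plaque | (558.5, 211.4) | 1.449 |
| Pile before placing | (558.6, 211.5) | 1.450 |

- **Pile:** The side view shows three plaques stacked flush on the tray. I did not remeasure the lower two after the first touch.
- **Clamps and bystanders:** Both clamps look fully open in the final views. The objects near the jig and pile look unmoved, but I did not measure their positions. The magnifier was outside the final pictures.

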